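Draw the middle vee block from its row and set it against the fence

ROBOT

A 6-joint arm with a two-finger parallel gripper is mounted at the origin on a cart in front of the work surface, level with it; the furniture and walls round the work are solid. World frame = base frame: x ahead of the robot, y to its left, z up, the work surface at z = 0. Lengths are in mm, angles in rad, forces in N, time in s.
With the tool pointing down it reaches from about 350 to 775 mm from the base axis. Payload 7.3 kg.
Tool frame: the origin (TCP) lies midway between the tips of the shut fingers; the grasp point (between the pads) lies 19 mm behind it; z points along the fingers, x is the direction in which the jaws open and shut, and the axes are right-handed (so a half turn about z gives the same grasp; the last joint's range is limited). The gripper opens to 92 mm and grips with 3 to 60 N. Pads are 19 mm wide; open, the fingers measure 130 mm over their backs; the gripper's body (75 mm by 190 mm) begins 47 mm behind the grasp point.
Start: joints at [1.156, 0.342, 1.524, -0, 1.275, -0.146], TCP at [139.411, 506.171, 226.741] pointing down, gripper open.
Joint ranges: [-2.53, 2.53], [-0.77, 2.02], [0.04, 2.7], [-1, 4.14], [0.28, 2.66], [-3.11, 3.11]. Speed limits (rad/s): [2.57, 2.57, 3.14, 3.14, 3.14, 3.14].

INTERFACE

Orientations are given as [roll, pitch, yaw] about the fixed x, y, z axes, in that order (R = Rz(yaw) Ry(pitch) Rx(roll)).
In Python, from plant import bot gives the robot as it stands.
- The arm moves only by the shell command python3 -m pendant 'ROWS' [OPENING]. ROWS is JSON, a list of rows, each an object with "linear": the shift along the world's x, y, z in mm, a list of three; "twist": the turn about the world's z in degrees. In form: [{"linear": [x, y, z], "twist": twist}, ...]. A call has 1 to 20 rows; each row is the pose to reach, as a shift and turn from the pose commanded when the call began; what a row does not reach only later rows make up. A row lasts 1/8 s, in which the tool goes at most 62.5 mm and 10.7 degrees, less where a joint would pass 70% of its speed; a pose out of reach is approached as far as the arm can. A call with a gripper value outside its range is refused whole. OPENING is the closure in counts, from 0 (fully open) to 255 (shut), set as the call begins (- or left out, the last holds). The fingers move at their own pace and stop on an object; the grip force is fixed at half the most. Time passes only in rows, so rows that repeat a pose let the fingers close. It gives the time, the measured TCP pose, the force and the opening at its end, in the units of the state.
- bot.get_obs(): the state, without advancing time (a new reading comes with each control period).
- bot.capture(name): name is "side" or "top"; returns a dict with "frame" (420x560x3 uint8, blue, green, red), "z_map" (420x560 float32, mm along the optical axis (not along the pixel's ray), 0 where there is no reading), "fx", "fy", "cx", "cy" (pixels), "k1" (the pictures are not rectified: a ray, as slopes to the right and down, at radius r is drawn at 1 + k1 r^2 times it, then the intrinsics apply), "rvec" (rotation vector, rad) and "tvec" (3), from world to camera coordinates, as OpenCV has them. Camera axes: x right, y down, z forward; pixel columns grow to the right and rows downward; lengths in mm; the calibration is good to about 2 mm. A picture is of the moment at which its call begins.
- bot.close_job(): hands the job in, once; it reports no verdict.
The state is a dict: "time": time; "joint_positions": joint angles; "dq": joint speeds; "tau": joint torques, N m; "tool_pos": TCP position; "tcp_rot": TCP orientation; "contact_force": force on the tool from outside, world axes, zero at the start; "moment": the same for the moment, N m; "grip_width": finger opening in mm.
Only numpy, scipy, OpenCV 4.12 (cv2) and the standard library are available. Lean on these libraries where they do the work, as an engineer would, in place of code of your own. Each camera call takes 0.05 s, during which the arm holds its last target. There are 200 camera calls.

TASK

Three vee blocks stand side by side, touching, half under the small bench shelf. Reach in under the shelf, hook the vee of the middle block and slide it along the bench towards the robot, without lifting it, until it is wholly clear of the row, leaving its two neighbours where they stand, then pick it up and stand it upright on the setting plate, about midway across, with one end squarely up against the stop fence, and let go. Leave everything else alone.

Things in the scene. Friction and masses are not known exactly. Their poses are not given: they have to be found in the camera images.
- vee_mid: the middle one of the three black vee blocks in the row, 92 mm long (its x), 34 mm thick (its y), 52 mm high, about 0.18 kg, loose. Origin at the centre of its underside, z up. In the row its x points away from the robot, under the shelf; its front end looks to the robot; it stands face to face with its neighbours, gaps under 0.5 mm.
- vee (a point): bottom of the middle block's vee: over its origin, 22 mm above its underside, axes as the block's. The 90-degree vee runs through the whole 34 mm thickness and widens upwards to about 60 mm along the block at its top. A fingertip lowered in it 15 to 25 mm below the block's top and moved towards the front end takes the block along.
- vee_left: the neighbour on the left of the middle block (its +y side); the same shape, size and frame, parallel to it, 34 mm away along y and up to 4 mm before or behind it along x; stays where it is
- vee_right: the neighbour on the right of the middle block (its -y side); the same shape, size and frame, parallel to it, 34 mm away along y and up to 4 mm before or behind it along x; stays where it is
- shelf: grey fixed bridge, open in front and behind. Origin on the bench under its centre, x to its rear, y left. Board 140 mm deep (x), 290 wide (y), underside 200, top 212 mm up, 20 mm rear stiffener below; 8 mm side walls centred at y = +-137. Front edge at x = -70 mm; the row's front ends stand 15 to 25 mm before it, its vees 21 to 31 mm behind it: no room for a gripper pointing straight down there.
- setting_plate: fixed flat steel plate on the bench left of the shelf, 150 mm (its x) by 120 mm (its y), 15 mm thick. Origin at the centre of its underside, x towards the fence, away from the robot. A dark stop fence 14 mm thick and 25 mm high stands along its far edge over the whole 120 mm.
- fence (a point): point on the setting plate's top surface (15 mm above the bench), at the foot of the fence's near face, midway across; x points into the fence, y along it, z up. A block with its end against the fence has its centre 46 mm before this point.
- ring_gauge: steel ring, 58 mm across, 18 mm high, loose on the top of the shelf, origin at the centre of its underside; a bystander
- step_shaft: stepped steel shaft lying on the bench behind the setting plate, 101 mm long (its y), 22 mm thick, loose, origin under its middle; a bystander
There are look-alikes about, which are no part of the job. What is shaped like the vee_right but pink or red is not meant.

How it is judged (in metres and radians):
On the way:
1. the middle block has been slid forward out of the row, wholly clear of its neighbours, still standing on the bench (x of vee_mid in the frame of vee_left below -0.092 m and x of vee_mid in the frame of vee_right below -0.092 m and height (world z) of vee_mid below 0.006 m and angle between vee_mid's own z axis and vertical below 0.1 rad), for 0.2 s.
At the end, for the whole second after the job is handed in: the middle block stands upright on the setting plate, within 25 mm of midway across, square to the fence within 3.4 degrees and with its end within 2.5 mm of it, at rest and let go; both neighbours are within 8 mm of where they stood (x of vee_mid in the frame of fence between -0.0485 and -0.043 m and y of vee_mid in the frame of fence between -0.025 and 0.025 m and z of vee_mid in the frame of fence between -0.003 and 0.003 m and angle between vee_mid's own z axis and vertical below 0.06 rad and angle between the x axis of vee_mid and the x axis of setting_plate, either way round below 0.06 rad and linear speed of vee_mid below 0.01 m/s and distance of each of vee_left, vee_right from where it was at the start of the episode below 0.008 m); the robot touches nothing.
It fails at once if a neighbour in the row is shifted more than 8 mm (distance of any of vee_left, vee_right from where it was at the start of the episode above 0.008 m).
It fails at once if the middle block is lifted (8 mm) before it is clear of the row (height (world z) of vee_mid above 0.008 m and x of vee_mid in the frame of vee_left above -0.09 m and horizontal distance between vee_mid and vee_left below 0.09 m).
It fails at once if the ring on the shelf or the stepped shaft is shifted more than 30 mm (distance of any of ring_gauge, step_shaft from where it was at the start of the episode above 0.03 m).
It also fails if it takes over 56 s, if anything falls off the work surface, if the arm or the gripper's body presses on something with over 40 N, if the wrist force passes 120 N, or if a joint passes its speed limit or range.

## Working session

There is one attempt and no reset: what is moved stays moved. The work goes in short steps, Python scripts to look and compute and a shell command to move; the robot and the scene stay as the last step left them, time stands still between calls to the robot, and variables do not carry over. Pictures are saved under pics/ and viewed, about 8 in all and at most 12, crops included, and the job is handed in when it is done.

```bash
mkdir -p pics; ls
cat > h.py <<'E'
import numpy as np, cv2
from plant import bot
def cap(n):
    c=bot.capture(n); c['R']=cv2.Rodrigues(np.array(c['rvec'],float))[0]; c['t']=np.array(c['tvec'],float).ravel(); return c
def rays(c,uv):
    uv=np.atleast_2d(np.array(uv,float)); d=np.c_[(uv[:,0]-c['cx'])/c['fx'],(uv[:,1]-c['cy'])/c['fy']]
    s=d.copy()
    for _ in range(20): s=d/(1+c['k1']*(s**2).sum(1,keepdims=True))
    return np.c_[s,np.ones(len(s))]
def onplane(c,uv,z):
    r=rays(c,uv)@c['R']; o=-c['R'].T@c['t']; return o+r*((z-o[2])/r[:,2])[:,None]
def depth(c,uv):
    uv=np.atleast_2d(uv).astype(int); z=c['z_map'][uv[:,1],uv[:,0]]
    return (rays(c,uv)*z[:,None]-c['t'])@c['R']
def proj(c,P):
    q=np.atleast_2d(P)@c['R'].T+c['t']; s=q[:,:2]/q[:,2:]; s=s*(1+c['k1']*(s**2).sum(1,keepdims=True))
    return s*[c['fx'],c['fy']]+[c['cx'],c['cy']]
E
python3 - <<'E'
from h import *
for n in('side','top'):
    c=cap(n); cv2.imwrite(f'pics/{n}0.png',c['frame']); print(n,-c['R'].T@c['t'],c['R'][2],c['fx'],c['k1'])
print(bot.get_obs())
E
```

```text
pics
side [ 462.20255078 -611.10680626  582.7102288 ] [ 0.0587661   0.88620792 -0.45954551] 458.37917507585587 -0.03844702170685605
top [ 463.49607269  193.10304203 1082.6833522 ] [ 0.0986241  -0.00646455 -0.99510376] 487.3008842401877 -0.09621174391529817
{'time': 0.1, 'joint_positions': array([ 1.15603460e+00,  3.42628002e-01,  1.52489874e+00, -1.55446140e-05,
        1.27542063e+00, -1.45992003e-01]), 'dq': array([-0.0009658 ,  0.00129869, -0.00291785,  0.00140512, -0.00084631,
       -0.00034138]), 'tau': array([ 1.79691600e-03, -4.32000697e+01, -2.44698304e+01,  7.18010939e-02,
        5.25199191e-02, -3.11099861e-06]), 'tool_pos': array([139.24385658, 505.82430611, 226.13541111]), 'tcp_rot': array([-3.14141028e+00,  1.34246608e-03,  1.30203126e+00]), 'contact_force': array([ 0.42314363,  0.04152408, -0.37969939]), 'moment': array([ 0.00197371, -0.04241829,  0.04698733]), 'grip_width': 91.71031693084079}
```

View pics/side0.png

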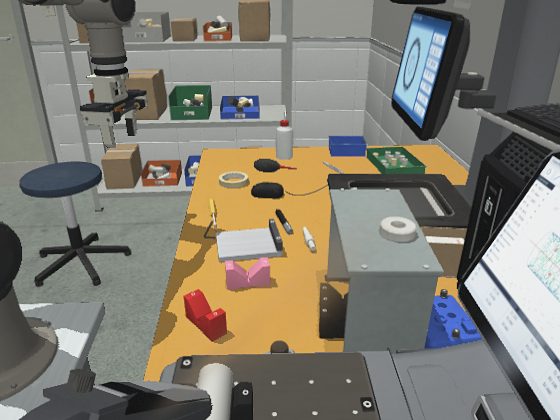

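View pics/top0.png

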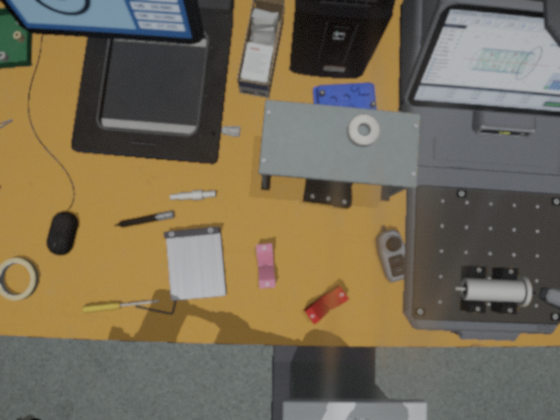

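Top view: the row's black front ends are at about (303–352, 180–207) under the shelf. The setting plate is at (195,265), the fence at (193,233), the shaft at (192,195) and the ring at (364,129). The pink (265,265) and red (327,304) vee blocks are look-alikes. The moves offer no tilt, so I need the gripper's true geometry before choosing how to hook.

Run:
```python
from h import *
c=cap('side'); t=cap('top')
a=cv2.resize(c['frame'][0:160,50:180],None,fx=3,fy=3,interpolation=cv2.INTER_CUBIC)
b=cv2.resize(t['frame'][90:215,250:425],None,fx=2.2,fy=2.2,interpolation=cv2.INTER_CUBIC)
im=np.zeros((480,790,3),np.uint8); im[:a.shape[0],:a.shape[1]]=a; im[:b.shape[0],400:400+b.shape[1]]=b[:,:390]
cv2.imwrite('pics/z1.png',im)
v,u=np.mgrid[0:170,50:180]; P=depth(c,np.c_[u.ravel(),v.ravel()])
o=bot.get_obs(); y=o['tcp_rot'][2]; d=P-o['tool_pos']
tx=d[:,0]*np.cos(y)+d[:,1]*np.sin(y); ty=-d[:,0]*np.sin(y)+d[:,1]*np.cos(y)
m=(np.hypot(d[:,0],d[:,1])<150)
for z in range(-5,330,15):
    k=m&(abs(d[:,2]-z)<8)
    if k.sum()>2: print(z,k.sum(),'tx',np.percentile(tx[k],[1,99]).round(),'ty',np.percentile(ty[k],[1,99]).round())
```

```text
-5 14 tx [-52.  48.] ty [-14.   8.]
10 119 tx [-64.  58.] ty [-14.  10.]
25 148 tx [-66.  61.] ty [-14.  11.]
40 150 tx [-67.  65.] ty [-14.  10.]
55 127 tx [-75.  66.] ty [-15.  10.]
70 271 tx [-90.  84.] ty [-40.  34.]
85 477 tx [-94.  82.] ty [-39.  33.]
100 467 tx [-97.  84.] ty [-39.  33.]
115 472 tx [-95.  92.] ty [-38.  31.]
130 225 tx [-54.  16.] ty [-25.  20.]
145 224 tx [-54.  16.] ty [-25.  20.]
160 311 tx [-54.  12.] ty [-38.  34.]
175 244 tx [-38.  17.] ty [-38.  29.]
190 206 tx [-40.  11.] ty [-41.  24.]
205 260 tx [-42.  13.] ty [-41.  29.]
220 271 tx [-40.   9.] ty [-39.  26.]
235 270 tx [-40.  10.] ty [-39.  28.]
250 277 tx [-39.  11.] ty [-40.  26.]
265 270 tx [-41.  10.] ty [-41.  27.]
280 416 tx [-41.  13.] ty [-65.  56.]
295 490 tx [-50.  24.] ty [-71.  60.]
310 532 tx [-55.  31.] ty [-73.  59.]
325 221 tx [-149.   26.] ty [-74.  17.]
```

View pics/z1.png

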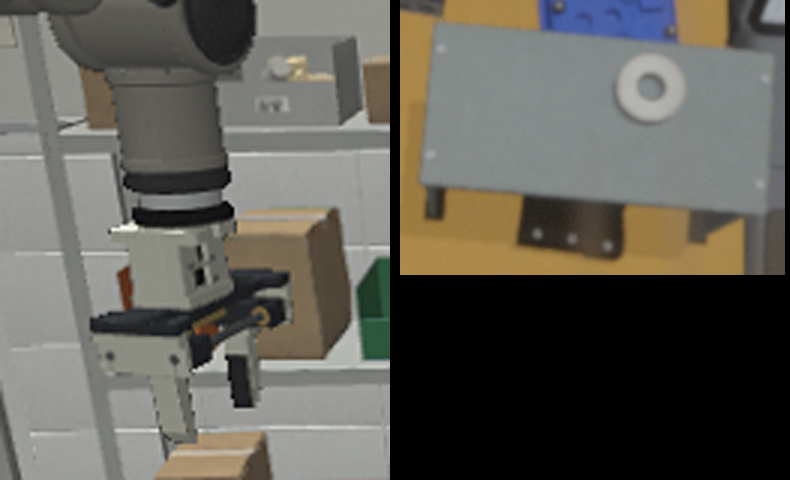

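The depth profile gives useful geometry. The gripper bar is ±95 mm along the jaws and ends about 123 mm above the TCP. The box above it reaches only about +16 mm on the tool +x side, and the wrist radius is about 41 mm. With the jaws open along world x and tool +x forward, the forward finger should reach past the shelf edge into the vee. Next I'll measure the scene.

Run:
```python
from h import *
t=cap('top'); v,u=np.mgrid[0:420,0:560]; uv=np.c_[u.ravel(),v.ravel()]
P=depth(t,uv).reshape(420,560,3); Z=P[...,2]; F=t['frame'].astype(int); S=F.max(2)-F.min(2)
def rect(m,z,name,holefill=True):
    m=m.astype(np.uint8); cs,_=cv2.findContours(m,cv2.RETR_EXTERNAL,cv2.CHAIN_APPROX_NONE); k=max(cs,key=cv2.contourArea)
    w=onplane(t,k[:,0,:],z)[:,:2].astype(np.float32); r=cv2.minAreaRect(w); print(name,np.round(r[0],1),np.round(r[1],1),round(r[2],2),'corners',np.round(cv2.boxPoints(r)).tolist()); return w
W=(u>250)&(u<430)&(v>85)&(v<215)
rect(W&(abs(Z-212)<9),212,'shelf')
m=W&(abs(Z-52)<9)&(v>165); w=rect(m,52,'lands'); print('z med',np.median(Z[m]),m.sum(), np.median(P[W&(abs(Z-212)<9)][:,2]))
# front edge points of lands: dark mask, lowest row per column
for x in range(298,358,4):
    col=F[150:230,x]; g=col.sum(1); zz=Z[150:230,x]
    k=np.where(abs(zz-52)<9)[0]
    if len(k): a,b=onplane(t,[[x,150+k.max()+.5]],52)[0],onplane(t,[[x,150+k.min()-.5]],52)[0]; print(x,150+k.min(),150+k.max(),a[:2].round(1),b[:2].round(1))
M=(u>155)&(u<235)&(v>220)&(v<310)
rect(M&(abs(Z-15)<6)&(S<60),15,'plate'); rect(M&(abs(Z-40)<8),40,'fence')
# side view info
o=bot.get_obs()
c=cap('side'); v,u=np.mgrid[200:350,300:360]; Q=depth(c,np.c_[u.ravel(),v.ravel()]); fr=c['frame'][200:350,300:360].reshape(-1,3).astype(int)
k=(fr.max(1)<60)&(Q[:,2]>5)&(Q[:,2]<60)&(abs(Q[:,1])<200); print('rightface',Q[k].min(0).round(),Q[k].max(0).round(),k.sum())
```

```text
shelf [673.7  69.5] [289.8 141.7] 86.23 corners [[593.0, -71.0], [735.0, -80.0], [754.0, 209.0], [613.0, 219.0]]
lands [595.4  72.2] [103.  29.] 81.44 corners [[573.0, 23.0], [602.0, 19.0], [617.0, 121.0], [589.0, 125.0]]
z med 50.94711179379634 581 212.29612736736178
306 189 199 [587.8 119.6] [611.5 119.9]
310 188 200 [585.8 111. ] [613.8 111.4]
314 190 200 [586.  102.5] [609.7 102.8]
318 191 201 [584.1  93.9] [607.7  94.2]
322 190 201 [584.3  85.3] [610.1  85.6]
326 192 202 [582.3  76.8] [606.  77.]
330 192 202 [582.5  68.2] [606.2  68.4]
334 193 203 [580.5  59.6] [604.2  59.8]
338 194 205 [576.4  51. ] [602.2  51.2]
342 195 205 [576.6  42.5] [600.3  42.6]
346 195 206 [574.7  33.9] [600.5  34. ]
350 195 206 [574.9  25.3] [600.7  25.4]
plate [439.6 355.5] [135.3 119.4] 6.87 corners [[365.0, 407.0], [380.0, 288.0], [514.0, 304.0], [500.0, 423.0]]
fence [513.3 363.6] [ 14.3 118.7] 6.8 corners [[499.0, 422.0], [513.0, 304.0], [527.0, 305.0], [513.0, 423.0]]
rightface [575.  16.   5.] [641. 114.  54.] 711
```

Run:
```python
from h import *
c=cap('side'); v,u=np.mgrid[200:350,300:360]; Q=depth(c,np.c_[u.ravel(),v.ravel()]); fr=c['frame'][200:350,300:360].reshape(-1,3).astype(int)
k=(fr.max(1)<75)&(Q[:,2]>6)&(Q[:,2]<50)&(Q[:,0]>575)&(Q[:,0]<660); q=Q[k]
for y0 in range(10,60,3): print(y0,((q[:,1]>=y0)&(q[:,1]<y0+3)).sum(),end='; ')
q=q[q[:,1]<40]
l=cv2.fitLine(q[:,:2].astype(np.float32),cv2.DIST_HUBER,0,.5,.01).ravel(); print('\nside face dir',np.degrees(np.arctan2(l[1]*np.sign(l[0]),abs(l[0]))),l[2:],q.min(0).round(),q.max(0).round())
t=cap('top'); F=t['frame'].astype(float).sum(2)
pts=[]
for x in range(303,354):
    col=F[:,x]; r=np.arange(180,216); g=col[196:216]; lo,hi=100,None
    d=col[185:214]; i=np.argmax(np.diff(d)); th=(d[:i].min()+d[i+1:].max())/2
    j=[n for n in range(len(d)-1) if d[n]<th<=d[n+1]]
    if j: n=j[-1]; pts.append([x,185+n+(th-d[n])/(d[n+1]-d[n])])
w=onplane(t,pts,52); 
for p,a in zip(pts,w): print(p[0],round(p[1],2),a[:2].round(1),end=' | ')
im=cv2.resize(t['frame'][165:220,285:370],None,fx=8,fy=8,interpolation=cv2.INTER_CUBIC)
cv2.imwrite('pics/row.png',np.clip(im.astype(float)*1.8,0,255).astype(np.uint8))
```

```text
10 0; 13 0; 16 58; 19 218; 22 134; 25 18; 28 21; 31 13; 34 18; 37 19; 40 13; 43 20; 46 17; 49 20; 52 20; 55 21; 58 13; 
side face dir -5.8706455 [595.6109    21.407347] [576.  16.   6.] [626.  40.  50.]
303 201.77 [582.8 125.9] | 304 201.45 [583.5 123.8] | 305 201.55 [583.4 121.6] | 306 201.61 [583.3 119.5] | 307 201.7 [583.1 117.4] | 308 201.84 [582.9 115.2] | 309 201.96 [582.7 113.1] | 310 202.22 [582.2 111. ] | 311 202.41 [581.8 108.8] | 312 202.56 [581.5 106.7] | 313 202.81 [581.  104.5] | 314 202.79 [581.1 102.4] | 315 202.84 [581.1 100.3] | 316 202.86 [581.1  98.1] | 317 202.86 [581.1  96. ] | 318 203.01 [580.8  93.9] | 319 203.24 [580.4  91.7] | 320 203.4 [580.1  89.6] | 321 203.58 [579.8  87.4] | 322 203.76 [579.4  85.3] | 323 203.84 [579.3  83.2] | 324 203.98 [579.  81.] | 325 204.21 [578.6  78.9] | 326 204.4 [578.2  76.7] | 327 204.52 [578.   74.6] | 328 204.69 [577.7  72.4] | 329 204.83 [577.4  70.3] | 330 204.99 [577.2  68.2] | 331 205.07 [577.  66.] | 332 205.35 [576.5  63.9] | 333 206.2 [574.7  61.7] | 334 206.47 [574.2  59.6] | 335 206.69 [573.7  57.4] | 336 206.88 [573.4  55.3] | 337 206.95 [573.3  53.1] | 338 207.25 [572.7  51. ] | 339 207.41 [572.4  48.9] | 340 207.5 [572.2  46.7] | 341 207.7 [571.9  44.6] | 342 207.95 [571.4  42.4] | 343 207.84 [571.7  40.3] | 344 207.99 [571.4  38.1] | 345 207.9 [571.6  36. ] | 346 208.0 [571.5  33.8] | 347 207.85 [571.8  31.7] | 348 207.52 [572.6  29.6] | 349 206.81 [574.1  27.4] | 350 205.93 [576.1  25.3] | 351 205.26 [577.6  23.1] | 352 204.64 [578.9  21. ] | 353 204.95 [578.3  18.9] |
```

View pics/row.png

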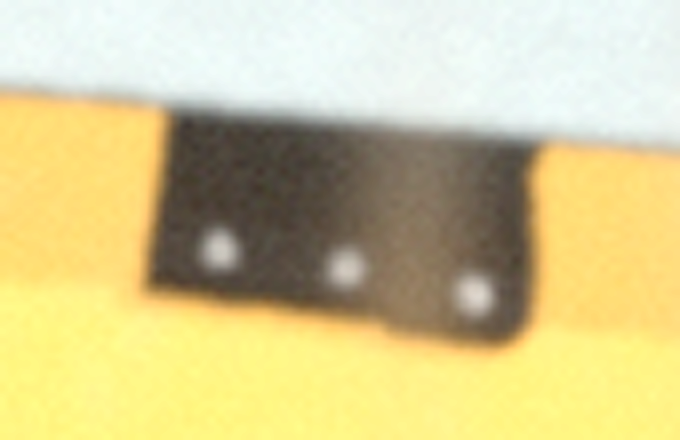

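The crop shows the three black front lands. Their screw dots are at top pixels (312,196), (328,199) and (344,202), and the right block stands about 2 mm forward. Candidates for the block I want:
- **Left black:** (312,196), rejected.
- **Middle black:** (328,199), chosen.
- **Right black:** (344,202), rejected.
- **Pink:** (265,265), rejected.
- **Red:** (327,304), rejected.

Row yaw is about −6.3°, the vee is at about (629,68.5), and the shelf edge is at x≈603 there. I'll move in front of the shelf with the jaws along the row.

```bash
python3 -m pendant '[{"linear":[60,-70,0],"twist":-10},{"linear":[110,-130,0],"twist":-20},{"linear":[150,-180,0],"twist":-30},{"linear":[190,-230,0],"twist":-40},{"linear":[230,-280,0],"twist":-50},{"linear":[270,-330,0],"twist":-60},{"linear":[310,-380,0],"twist":-70},{"linear":[350.6,-422,0],"twist":-80.9},{"linear":[350.6,-422,0],"twist":-80.9},{"linear":[350.6,-422,0],"twist":-80.9},{"linear":[350.6,-422,0],"twist":-80.9},{"linear":[350.6,-422,0],"twist":-80.9},{"linear":[350.6,-422,-80],"twist":-80.9},{"linear":[350.6,-422,-120],"twist":-80.9},{"linear":[350.6,-422,-120],"twist":-80.9}]'
python3 - <<'E'
from h import *
c=cap('side'); t=cap('top'); o=bot.get_obs(); print(o['tool_pos'],o['tcp_rot'],o['contact_force'])
F=t['frame'].astype(int); v,u=np.mgrid[0:420,0:560]
b,g,r=F[...,0],F[...,1],F[...,2]
red=((r>120)&(g<70)&(b<70)&(v>270)&(v<330)); P=depth(t,np.argwhere(red)[:,::-1]); print('red',red.sum(),P.min(0).round(),P.max(0).round())
pk=((r>150)&(b>110)&(g<150)&(v>235)&(v<295)&(u>240)&(u<290)); P=depth(t,np.argwhere(pk)[:,::-1]); print('pink',pk.sum(),np.percentile(P,[1,99],0).round())
v,u=np.mgrid[0:420,0:560]; P=depth(c,np.c_[u.ravel(),v.ravel()]); d=P-o['tool_pos']; y=o['tcp_rot'][2]
tx=d[:,0]*np.cos(y)+d[:,1]*np.sin(y); ty=-d[:,0]*np.sin(y)+d[:,1]*np.cos(y)
m=(abs(tx)<100)&(abs(ty)<80)&(c['z_map'].ravel()>0)
for z in list(range(-4,130,12))+list(range(130,190,4))+list(range(200,300,20)):
    k=m&(abs(d[:,2]-z)<3)
    if k.sum()>2: print(z,k.sum(),'tx',np.percentile(tx[k],[0,1,99,100]).round(),'ty',np.percentile(ty[k],[1,99]).round())
p=proj(c,[o['tool_pos']+[0,0,100]])[0]; print(p); x0,y0=int(p[0])-100,max(int(p[1])-90,0)
cv2.imwrite('pics/g2.png',cv2.resize(c['frame'][y0:y0+180,x0:x0+220],None,fx=3,fy=3,interpolation=cv2.INTER_CUBIC)); print(x0,y0)
E
```

```text
time: 2.28
tool_pos: [486.6, 85.1, 104.0]
tcp_rot: [3.141, 0.009, -0.108]
contact_force: [0.4, 0.3, 1.0]
grip_width: 91.7
[490.62535735  84.88414306 108.27100144] [-3.14136859e+00 -1.44111457e-03 -1.08774261e-01] [-0.19994415 -0.55090828  0.28356513]
red 3 [373.  36.  48.] [375.  40.  53.]
pink 529 [[398. 184.  -1.]
 [492. 223.  56.]]
-4 16 tx [-53. -53.  50.  50.] ty [-13.   2.]
8 52 tx [-65. -64.  58.  59.] ty [-14.   6.]
20 58 tx [-66. -65.  60.  60.] ty [-13.  -0.]
32 64 tx [-66. -66.  60.  60.] ty [-14.  -3.]
44 67 tx [-67. -67.  62.  62.] ty [-14.   7.]
56 6 tx [-53. -53. -51. -51.] ty [-13.  -8.]
68 136 tx [-88. -88.  83.  83.] ty [-39.   8.]
80 287 tx [-89. -88.  84.  84.] ty [-39.  26.]
92 258 tx [-95. -94.  90.  92.] ty [-39.  19.]
104 1176 tx [-97. -96.  91.  92.] ty [-38.  33.]
116 157 tx [-52. -52.  15.  15.] ty [-27.  -3.]
128 117 tx [-52. -52.  15.  15.] ty [-25.  17.]
130 122 tx [-52. -52.  15.  15.] ty [-25.  17.]
134 152 tx [-52. -51.  15.  15.] ty [-26.  17.]
138 140 tx [-51. -51.  15.  15.] ty [-25. -10.]
142 104 tx [-51. -51.  15.  15.] ty [-25. -11.]
146 24 tx [-51. -50.  15.  15.] ty [-24.  15.]
150 44 tx [-49. -48.  15.  15.] ty [-39.  15.]
154 139 tx [-50. -50.  15.  15.] ty [-40.   8.]
158 168 tx [-51. -50.  14.  15.] ty [-40.  15.]
162 297 tx [-52. -51.  34.  35.] ty [-39.  35.]
166 155 tx [-39. -37.  35.  35.] ty [-40.  -1.]
170 271 tx [-39. -38.  35.  35.] ty [-39.  14.]
174 141 tx [-37. -35.  30.  30.] ty [-35.   1.]
178 126 tx [-32. -32.  29.  29.] ty [-33.  -9.]
182 88 tx [-29. -29.  28.  29.] ty [-33. -12.]
186 50 tx [-30. -28.  33.  37.] ty [-39. -15.]
200 139 tx [-40. -39.  35.  38.] ty [-40.  -7.]
220 170 tx [-36. -36.  35.  36.] ty [-39.  -7.]
240 179 tx [-38. -38.  36.  36.] ty [-40.  -7.]
260 148 tx [-37. -37.  36.  36.] ty [-40. -10.]
280 153 tx [-28. -25.  37.  38.] ty [-64. -54.]
[270.05640133 223.3166031 ]
170 133
```

View pics/g2.png

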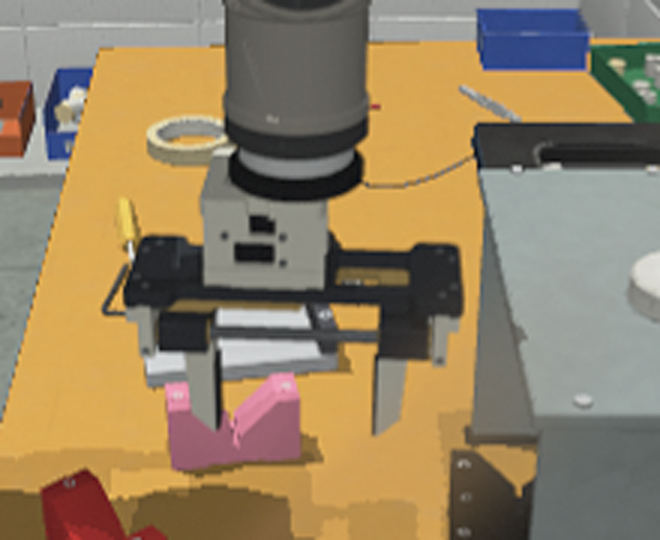

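The picture shows the gripper aligned with the row: forward fingertip near (380,430), ring flange at (297,180) and right block at (480,490). Only the flange ring, about 37.5 mm in radius, sits at board height. I'll lower to 58 mm and advance, then compare ring and edge in one camera before hooking.

```bash
python3 -m pendant '[{"linear":[0,0,-48.7]},{"linear":[0,0,-48.7]},{"linear":[0,0,-48.7]},{"linear":[30,-3.4,-48.7]},{"linear":[60,-6.8,-48.7]},{"linear":[70,-8,-48.7]},{"linear":[70,-8,-48.7]},{"linear":[70,-8,-48.7]},{"linear":[70,-8,-48.7]}]' || python3 -m pendant '[{"linear":[0,0,-48.7],"twist":0}]'
cat > chk.py <<'E'
from h import *
c=cap('side'); o=bot.get_obs(); print(o['tool_pos'].round(1),o['tcp_rot'].round(3),o['contact_force'].round(1))
v,u=np.mgrid[0:420,0:560]; P=depth(c,np.c_[u.ravel(),v.ravel()]); d=P-o['tool_pos']; y=o['tcp_rot'][2]
tx=d[:,0]*np.cos(y)+d[:,1]*np.sin(y); ty=-d[:,0]*np.sin(y)+d[:,1]*np.cos(y); ok=c['z_map'].ravel()>0
k=ok&(abs(tx)<45)&(abs(ty)<50)&(abs(d[:,2]-168)<4); print('ring',k.sum(),np.percentile(tx[k],[0,1,99,100]).round(1))
Y=P[:,1]; k=ok&(abs(P[:,2]-212)<4)&(P[:,0]>560)&(Y>-80)&(Y<220)
for a in range(-70,210,20):
    q=k&(abs(Y-a)<10)
    if q.sum(): print('edge',a,q.sum(),P[q,0].min().round(1),end='; ')
p=proj(c,[o['tool_pos']+[40,0,100]])[0]; x0,y0=int(p[0])-100,max(int(p[1])-100,0)
import sys
cv2.imwrite(f'pics/{sys.argv[1]}.png',cv2.resize(c['frame'][y0:y0+200,x0:x0+220],None,fx=3,fy=3,interpolation=cv2.INTER_CUBIC))
E
python3 chk.py g3
```

```text
time: 2.5
tool_pos: [495.3, 84.7, 63.2]
tcp_rot: [-3.14, -0.014, -0.109]
contact_force: [0.6, -0.5, -0.7]
grip_width: 91.5
[489.9  84.5  55.9] [-3.142 -0.    -0.109] [-3.3 -0.7 -4.7]
ring 237 [-45.  -44.   20.8  20.9]
edge -70 845 595.6; edge -50 682 595.9; edge -30 624 597.3; edge -10 569 598.6; edge 10 451 600.3; edge 30 302 601.5; edge 50 296 602.6; edge 70 299 604.5; edge 90 389 605.6; edge 110 399 607.0; edge 130 374 608.4; edge 150 348 609.7; edge 170 320 610.9; edge 190 310 612.4; schema error: expected keys linear, twist
```

View pics/g3.png

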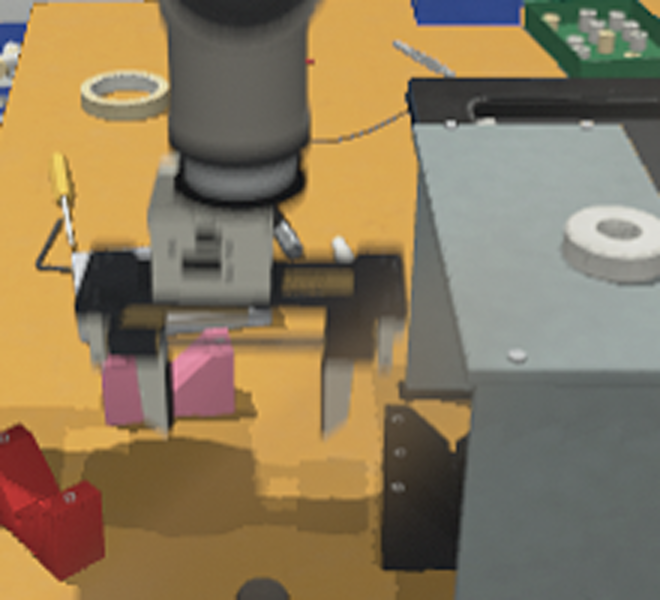

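The call was refused for missing twist keys, so only the descent ran and the picture is blurred mid-motion. The gripper is still in front of the shelf. Advancing now, with settling rows.

```bash
python3 -m pendant '[{"linear":[30,-3.4,0],"twist":0},{"linear":[60,-6.8,0],"twist":0},{"linear":[73,-8.2,0],"twist":0},{"linear":[73,-8.2,0],"twist":0},{"linear":[73,-8.2,0],"twist":0},{"linear":[73,-8.2,0],"twist":0},{"linear":[73,-8.2,0],"twist":0}]'
python3 chk.py g4
```

```text
time: 3.42
tool_pos: [562.5, 76.1, 58.1]
tcp_rot: [3.142, 0.0, -0.11]
contact_force: [-1.0, 0.5, 0.3]
grip_width: 91.9
[562.7  76.   58.1] [ 3.142  0.    -0.11 ] [-0.3  0.4 -0.9]
ring 303 [-45.  -44.6  35.7  37.7]
edge -70 844 595.5; edge -50 677 596.3; edge -30 628 597.2; edge -10 572 598.7; edge 10 459 600.5; edge 30 300 560.7; edge 50 305 574.1; edge 70 306 604.2; edge 90 386 605.1; edge 110 398 608.1; edge 130 357 609.0; edge 150 327 617.5; edge 170 290 622.4; edge 190 276 626.8;
```

View pics/g4.png

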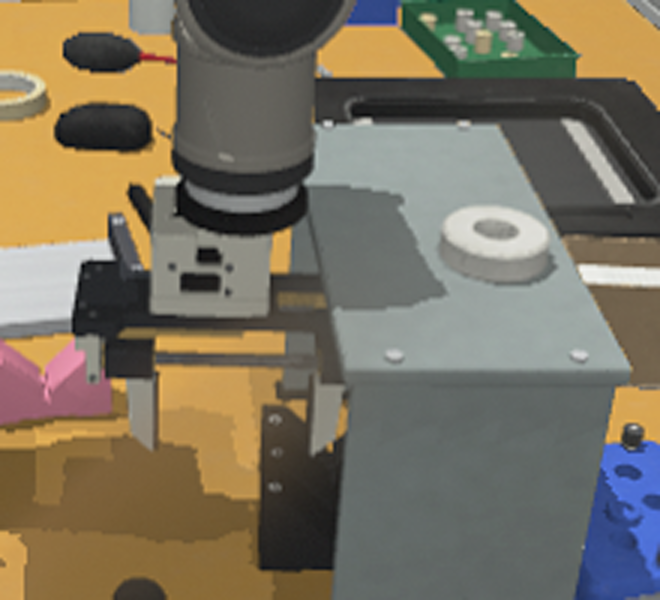

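The open forward finger, with its tip near (325,450), stands over the row beneath the board. In the same camera the ring clears the shelf edge by about 6 mm. I'll go 3 mm further in and lower about 8–9 mm into the vee.

```bash
python3 -m pendant '[{"linear":[3,-0.3,0],"twist":0},{"linear":[3,-0.3,-6],"twist":0},{"linear":[3,-0.3,-9],"twist":0},{"linear":[3,-0.3,-12],"twist":0},{"linear":[3,-0.3,-14],"twist":0},{"linear":[3,-0.3,-14],"twist":0},{"linear":[3,-0.3,-14],"twist":0}]'; python3 -m pendant '[{"linear":[0,0,-1],"twist":0},{"linear":[0,0,-2],"twist":0},{"linear":[0,0,-2],"twist":0}]'
```

```text
time: 4.35
tool_pos: [566.1, 75.7, 44.1]
tcp_rot: [-3.142, -0.0, -0.11]
contact_force: [-0.3, -0.1, -0.3]
grip_width: 91.9
time: 4.72
tool_pos: [566.0, 75.6, 42.0]
tcp_rot: [3.142, 0.0, -0.11]
contact_force: [-0.5, -0.0, -0.1]
grip_width: 91.7
```

Run:
```python
from h import *
t=cap('top'); o=bot.get_obs(); y=o['tcp_rot'][2]
v,u=np.mgrid[0:420,0:560]; P=depth(t,np.c_[u.ravel(),v.ravel()]); d=P-o['tool_pos']
tx=d[:,0]*np.cos(y)+d[:,1]*np.sin(y); ty=-d[:,0]*np.sin(y)+d[:,1]*np.cos(y)
for z in (100,106,112,118):
    k=(t['z_map'].ravel()>0)&(abs(d[:,2]-z)<4)&(abs(ty)<60)&(tx>-120)&(tx<0)
    if k.sum()>5: print(z,k.sum(),np.percentile(tx[k],[1,50,99]).round(1),np.percentile(ty[k],[1,50,99]).round(1))
```

```text
106 159 [-93.5 -63.3 -49.9] [-29.7  -9.8  36.8]
112 131 [-93.1 -62.9 -49.8] [-28.7 -10.1  36.4]
118 6 [-49.9 -49.7 -49.7] [-23.   -7.1   7.1]
```

The top camera agrees with the robot frame to within about 1.5 mm, so the finger is laterally centred. Starting the pull.

```bash
python3 -m pendant '[{"linear":[-3,0.3,0],"twist":0},{"linear":[-6,0.7,0],"twist":0},{"linear":[-9,1,0],"twist":0},{"linear":[-12,1.3,0],"twist":0},{"linear":[-15,1.7,0],"twist":0},{"linear":[-15,1.7,0],"twist":0}]'
cat > row.py <<'E'
from h import *
t=cap('top'); v,u=np.mgrid[0:420,0:560]; P=depth(t,np.c_[u.ravel(),v.ravel()]).reshape(420,560,3); F=t['frame'].astype(int).max(2)
print(bot.get_obs()['contact_force'].round(1))
for x in range(302,358,4):
    k=[r for r in range(150,275) if abs(P[r,x,2]-52)<8 and F[r,x]<130]
    if k: print(x,k[0],k[-1],P[k[-1],x,:2].round(),end=' | ')
E
python3 row.py
```

```text
time: 5.52
tool_pos: [550.8, 77.4, 42.2]
tcp_rot: [3.142, 0.0, -0.11]
contact_force: [-0.2, -0.5, 1.1]
grip_width: 91.5
[ 0.5 -0.5  0.7]
```

```bash
cat > two.py <<'E'
from h import *
import sys
c=cap('side'); t=cap('top'); x0,y0,x1,y1=[int(a) for a in sys.argv[2:6]]; X0,Y0,X1,Y1=[int(a) for a in sys.argv[6:10]]
a=c['frame'][y0:y1,x0:x1]; b=t['frame'][Y0:Y1,X0:X1]
f=lambda m:cv2.resize(m,None,fx=398/m.shape[1],fy=398/m.shape[1],interpolation=cv2.INTER_CUBIC)
a,b=f(a),f(b); im=np.zeros((600,800,3),np.uint8); a,b=a[:600],b[:600]; im[:a.shape[0],:398]=a; im[:b.shape[0],402:800]=b
cv2.imwrite(f'pics/{sys.argv[1]}.png',np.clip(im*1.4,0,255).astype(np.uint8))
E
python3 two.py p5 260 180 380 340 270 150 390 290
```

```text
(no output)
```

View pics/p5.png

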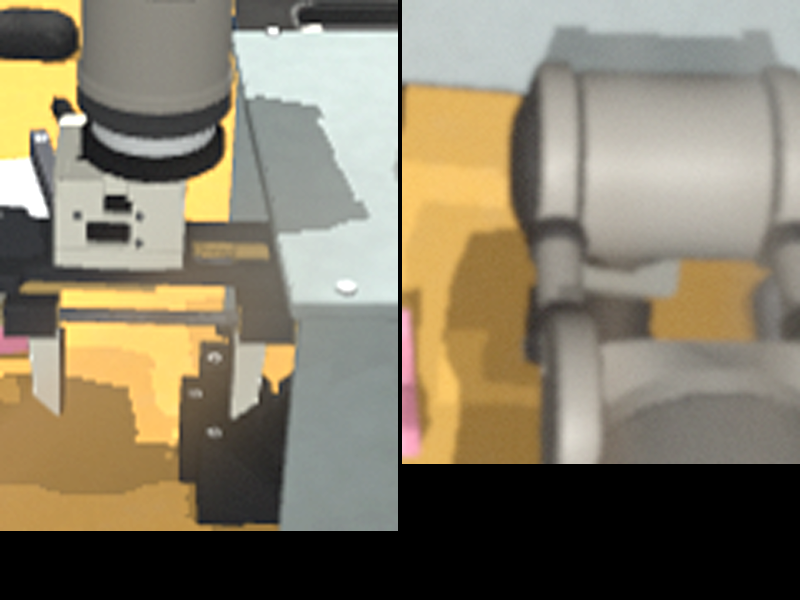

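The side crop shows the middle block's dot at (195,394) pulled ahead of its neighbours' dots at (214,357) and (214,432), with its front at (180,430). It follows and the neighbours stand still. The vee is now further out, so I'll re-hook deeper and pull it clear.

```bash
python3 -m pendant '[{"linear":[6,-0.6,0],"twist":0},{"linear":[11,-1.2,0],"twist":0},{"linear":[11,-1.2,0],"twist":0},{"linear":[11,-1.2,-5],"twist":0},{"linear":[11,-1.2,-9],"twist":0},{"linear":[11,-1.2,-9],"twist":0}]' && python3 -m pendant '[{"linear":[-6,0.7,0],"twist":0},{"linear":[-12,1.3,0],"twist":0},{"linear":[-18,2,0],"twist":0},{"linear":[-24,2.6,0],"twist":0},{"linear":[-30,3.3,0],"twist":0},{"linear":[-36,4,0],"twist":0},{"linear":[-42,4.6,0],"twist":0},{"linear":[-48,5.3,0],"twist":0},{"linear":[-54,6,0],"twist":0},{"linear":[-60,6.6,0],"twist":0},{"linear":[-66,7.3,0],"twist":0},{"linear":[-72,8,0],"twist":0},{"linear":[-78,8.6,0],"twist":0},{"linear":[-84,9.3,0],"twist":0},{"linear":[-90,9.9,0],"twist":0},{"linear":[-94,10.4,0],"twist":0},{"linear":[-94,10.4,0],"twist":0},{"linear":[-94,10.4,0],"twist":0}]'
python3 two.py p6 180 180 380 340 240 150 390 320
```

```text
time: 6.42
tool_pos: [561.5, 76.2, 32.5]
tcp_rot: [3.141, 0.001, -0.11]
contact_force: [0.0, -0.6, -0.3]
grip_width: 91.8
time: 8.68
tool_pos: [467.6, 86.6, 32.9]
tcp_rot: [3.142, 0.001, -0.11]
contact_force: [0.2, 1.1, 2.6]
grip_width: 91.6
```

View pics/p6.png

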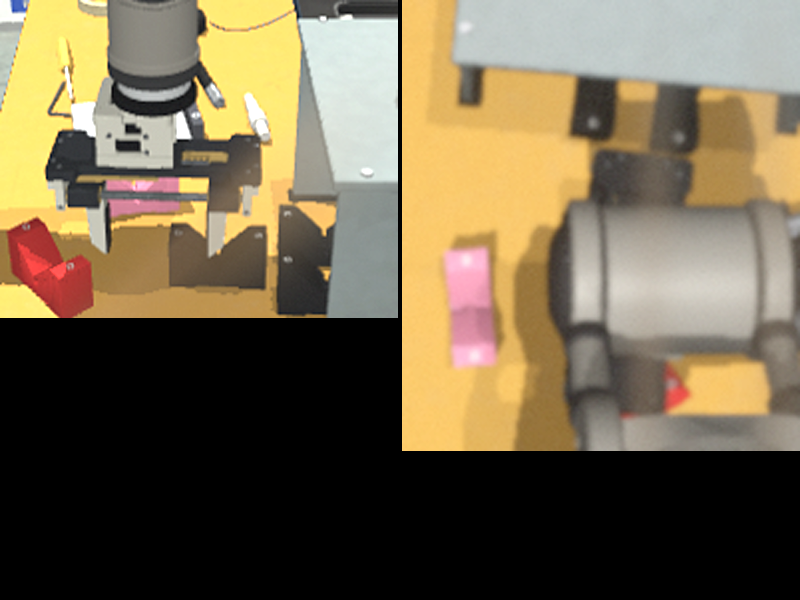

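The middle block now stands alone: in the side crop its rear edge at (265,250) is well ahead of the neighbours' fronts at (278,250). Lifting the hook, turning the jaws across the block and measuring it.

```bash
python3 -m pendant '[{"linear":[5,-0.5,0],"twist":0},{"linear":[5,-0.5,20],"twist":0},{"linear":[5,-0.5,60],"twist":0},{"linear":[5,-0.5,100],"twist":10},{"linear":[5,-0.5,120],"twist":20},{"linear":[5,-0.5,120],"twist":30},{"linear":[5,-0.5,120],"twist":40},{"linear":[5,-0.5,120],"twist":50},{"linear":[5,-0.5,120],"twist":60},{"linear":[0,0,120],"twist":70},{"linear":[-20,0,120],"twist":80},{"linear":[-40,0,120],"twist":90},{"linear":[-40,0,120],"twist":90},{"linear":[-40,0,120],"twist":90}]'
cat > blk.py <<'E'
from h import *
for n in('side','top'):
    c=cap(n); v,u=np.mgrid[0:420,0:560]; P=depth(c,np.c_[u.ravel(),v.ravel()]); f=c['frame'].reshape(-1,3).astype(int)
    m=(c['z_map'].ravel()>0)&(f.max(1)<85)&(f.max(1)-f.min(1)<35)&(P[:,2]>8)&(P[:,2]<58)&(P[:,0]>440)&(P[:,0]<680)&(P[:,1]>5)&(P[:,1]<135)
    k=cv2.connectedComponentsWithStats(m.reshape(420,560).astype(np.uint8),connectivity=4)
    for i in range(1,k[0]):
        if k[2][i,4]<60: continue
        s=(k[1].ravel()==i); q=P[s]; print(n,k[2][i],'min',q.min(0).round(1),'max',q.max(0).round(1))
        if n=='top':
            r=cv2.minAreaRect(q[q[:,2]>40][:,:2].astype(np.float32)); print('  rect',np.round(r[0],1),np.round(r[1],1),round(r[2],1))
        else:
            l=cv2.fitLine(q[:,:2].astype(np.float32),cv2.DIST_HUBER,0,.5,.01).ravel(); print('  line',np.degrees(np.arctan(l[1]/l[0])).round(2),l[2:].round(1))
E
python3 blk.py; python3 two.py p7 180 180 380 340 240 150 390 320
```

```text
time: 10.52
tool_pos: [428.9, 86.5, 153.2]
tcp_rot: [3.141, -0.0, 1.457]
contact_force: [0.2, 0.7, -0.2]
grip_width: 92.1
side [ 319  287   29   49 1085] min [575.5  15.6   8.1] max [643.5 116.4  54.3]
  line 70.94 [603.6  52.1]
side [281 299  32  24 320] min [508.7  55.8   8. ] max [567.2  71.2  53.7]
  line -6.43 [548.1  60.7]
top [304 179  17  23 313] min [585.5  86.4  12.4] max [636.7 124.1  57. ]
  rect [600.6 106.7] [32.6 27.9] 82.9
top [334 182  18  26 408] min [575.7  18.9   9. ] max [631.8  56.5  57.2]
  rect [591.9  38.8] [32.5 30. ] 82.7
top [312 208  22  45 639] min [477.3  61.4   9. ] max [570.1 101.7  56.9]
  rect [524.4  81.1] [32.1 91.4] 83.7
```

View pics/p7.png

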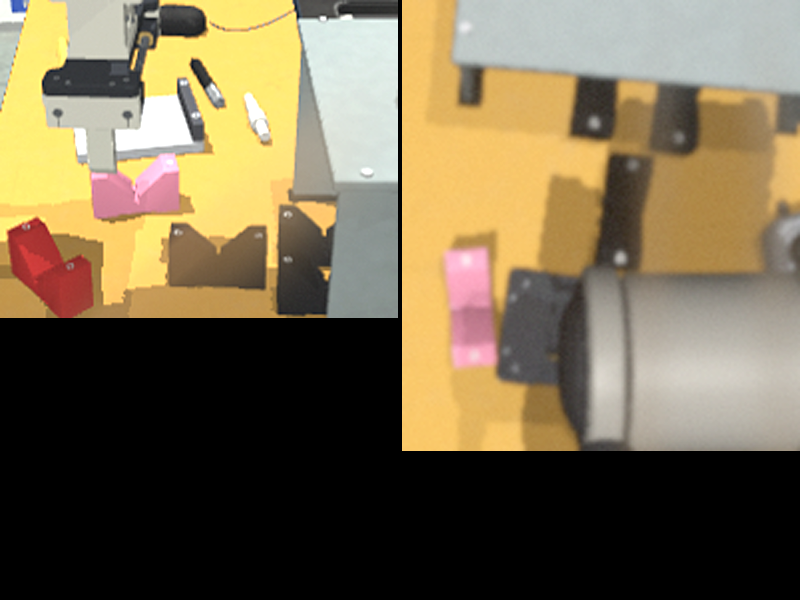

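The block is free at (524.4, 81.1) with yaw −6.3°, about 105 mm ahead of the left neighbour and 103 mm ahead of the right, standing upright. Going over it and gripping.

```bash
python3 -m pendant '[{"linear":[50,-3,0],"twist":0},{"linear":[96.4,-5.8,0],"twist":0},{"linear":[96.4,-5.8,0],"twist":0},{"linear":[96.4,-5.8,-50],"twist":0},{"linear":[96.4,-5.8,-90],"twist":0},{"linear":[96.4,-5.8,-125],"twist":0},{"linear":[96.4,-5.8,-140],"twist":0},{"linear":[96.4,-5.8,-149],"twist":0},{"linear":[96.4,-5.8,-149],"twist":0},{"linear":[96.4,-5.8,-149],"twist":0}]' && python3 -m pendant '[{"linear":[0,0,0],"twist":0},{"linear":[0,0,0],"twist":0},{"linear":[0,0,0],"twist":0},{"linear":[0,0,0],"twist":0},{"linear":[0,0,0],"twist":0},{"linear":[0,0,0],"twist":0},{"linear":[0,0,0],"twist":0},{"linear":[0,0,0],"twist":0}]' 255
```

```text
time: 11.98
tool_pos: [525.2, 80.8, 5.1]
tcp_rot: [3.14, -0.0, 1.461]
contact_force: [-0.7, 0.0, 0.4]
grip_width: 91.8
time: 12.98
tool_pos: [524.4, 80.7, 4.0]
tcp_rot: [-3.142, -0.0, 1.461]
contact_force: [-0.6, -0.5, -0.7]
grip_width: 34.0
```

Gripped at 34.0 mm. Lifting and carrying it to about 14 mm short of the fence, turned +13.1°.

```bash
python3 -m pendant '[{"linear":[0,0,20],"twist":0},{"linear":[0,0,60],"twist":0},{"linear":[0,0,100],"twist":0},{"linear":[-10,30,100],"twist":2},{"linear":[-20,70,100],"twist":4},{"linear":[-30,110,100],"twist":6},{"linear":[-42,150,100],"twist":8},{"linear":[-54,190,100],"twist":10},{"linear":[-65,230,100],"twist":12},{"linear":[-77.5,265,100],"twist":13.1},{"linear":[-77.5,275.3,100],"twist":13.1},{"linear":[-77.5,275.3,100],"twist":13.1},{"linear":[-77.5,275.3,60],"twist":13.1},{"linear":[-77.5,275.3,35],"twist":13.1},{"linear":[-77.5,275.3,25],"twist":13.1},{"linear":[-77.5,275.3,19],"twist":13.1},{"linear":[-77.5,275.3,19],"twist":13.1},{"linear":[-77.5,275.3,19],"twist":13.1}]'
python3 - <<'E'
from h import *
o=bot.get_obs(); print(o['tool_pos'].round(1),o['tcp_rot'].round(3),o['contact_force'].round(1),o['grip_width'])
E
python3 two.py p8 190 180 350 300 150 200 270 320
```

```text
time: 15.22
tool_pos: [447.5, 356.3, 23.9]
tcp_rot: [3.14, -0.001, 1.689]
contact_force: [0.0, -1.3, -1.8]
grip_width: 34.1
[447.5 356.3  23.9] [ 3.140e+00 -1.000e-03  1.689e+00] [ 0.  -1.3 -1.8] 34.14782689765924
```

View pics/p8.png

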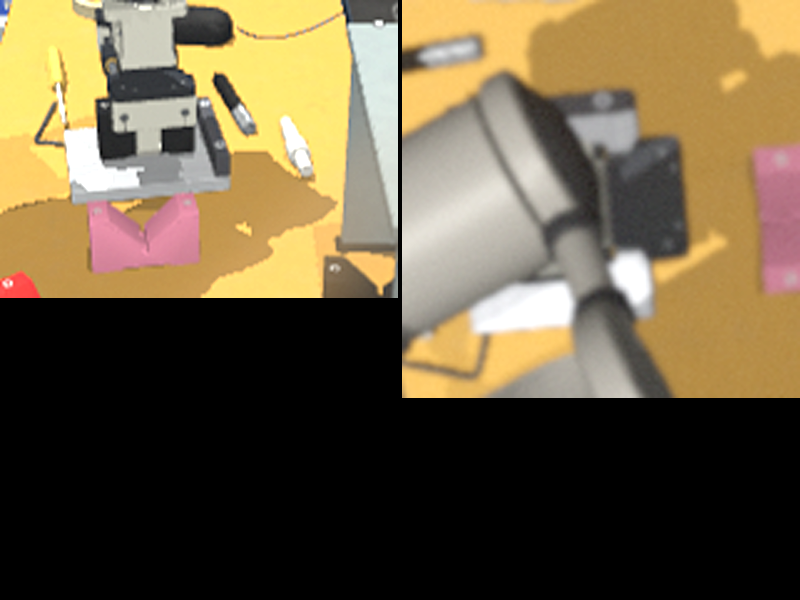

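The block hovers over the plate, just in front of the dark fence at side crop (210,135). Lowering to about 1 mm and easing up to the fence under force watch.

```bash
python3 -m pendant '[{"linear":[3,0.4,-3],"twist":0},{"linear":[6,0.7,-3],"twist":0},{"linear":[9,1.1,-3],"twist":0},{"linear":[10,1.2,-3],"twist":0},{"linear":[10,1.2,-3],"twist":0},{"linear":[10,1.2,-3],"twist":0}]'
for i in 1 2 3; do python3 -m pendant '[{"linear":[1,0.12,0],"twist":0},{"linear":[1,0.12,0],"twist":0},{"linear":[1,0.12,0],"twist":0}]'|grep -E 'pos|force'; done
```

```text
time: 16.08
tool_pos: [456.8, 357.2, 20.0]
tcp_rot: [-3.141, -0.0, 1.69]
contact_force: [-0.5, -0.1, -1.4]
grip_width: 33.9
tool_pos: [457.9, 357.4, 20.1]
contact_force: [0.1, -0.5, -2.0]
tool_pos: [458.9, 357.5, 20.0]
contact_force: [-0.4, 0.3, -1.9]
tool_pos: [459.9, 357.6, 20.0]
contact_force: [-0.8, -0.2, -1.4]
```

```bash
for i in 1 2 3 4; do python3 -m pendant '[{"linear":[0.5,0.06,0],"twist":0},{"linear":[0.5,0.06,0],"twist":0},{"linear":[0.5,0.06,0],"twist":0}]'|grep -E 'pos|force|rot'; done
```

```text
tool_pos: [460.4, 357.7, 20.0]
tcp_rot: [3.142, -0.0, 1.689]
contact_force: [0.2, -0.1, -2.8]
tool_pos: [460.5, 357.7, 20.0]
tcp_rot: [-3.141, 0.0, 1.689]
contact_force: [-2.3, -1.1, -1.5]
tool_pos: [460.5, 357.7, 19.9]
tcp_rot: [-3.14, 0.0, 1.69]
contact_force: [-5.7, 0.1, 1.0]
tool_pos: [460.5, 357.6, 19.8]
tcp_rot: [-3.139, 0.001, 1.69]
contact_force: [-7.1, 0.8, 2.5]
```

Fence contact at x=460.5, against a prediction of 460.8, with about 7 N of push. Setting it down onto the plate.

```bash
for i in 1 2 3; do python3 -m pendant '[{"linear":[0,0,-0.5],"twist":0},{"linear":[0,0,-0.5],"twist":0},{"linear":[0,0,-0.5],"twist":0}]'|grep -E 'pos|force|rot'; done
```

```text
tool_pos: [460.5, 357.6, 19.3]
tcp_rot: [-3.139, 0.001, 1.69]
contact_force: [-7.3, -0.7, 1.7]
tool_pos: [460.5, 357.6, 19.0]
tcp_rot: [-3.139, 0.001, 1.69]
contact_force: [-6.8, -1.3, 3.4]
tool_pos: [460.5, 357.6, 19.0]
tcp_rot: [-3.139, 0.001, 1.69]
contact_force: [-8.6, -2.7, 6.9]
```

```bash
python3 -m pendant '[{"linear":[-0.7,-0.08,0.4],"twist":0},{"linear":[-0.7,-0.08,0.4],"twist":0}]'|grep force; python3 -m pendant '[{"linear":[0,0,0],"twist":0},{"linear":[0,0,0],"twist":0},{"linear":[0,0,0],"twist":0},{"linear":[0,0,0],"twist":0},{"linear":[0,0,0],"twist":0},{"linear":[0,0,0],"twist":0}]' 0 && python3 -m pendant '[{"linear":[0,0,10],"twist":0},{"linear":[0,0,40],"twist":0},{"linear":[0,0,90],"twist":0},{"linear":[0,0,140],"twist":0},{"linear":[-50,-5,180],"twist":0},{"linear":[-110,-10,180],"twist":0},{"linear":[-150,20,180],"twist":0},{"linear":[-200,50,180],"twist":0},{"linear":[-240,80,180],"twist":0},{"linear":[-240,80,180],"twist":0},{"linear":[-240,80,180],"twist":0}]'
python3 - <<'E'
from h import *
o=bot.get_obs(); print(o['tool_pos'],o['contact_force'])
c=cap('top'); v,u=np.mgrid[0:420,0:560]; P=depth(c,np.c_[u.ravel(),v.ravel()]); f=c['frame'].reshape(-1,3).astype(int)
W=(u.ravel()>150)&(u.ravel()<240)&(v.ravel()>215)&(v.ravel()<315)&(f.max(1)<110)
for nm,lo,hi in(('block',58,76),('fence',33,48)):
    m=W&(P[:,2]>lo)&(P[:,2]<hi); q=P[m]
    k=cv2.connectedComponentsWithStats(m.reshape(420,560).astype(np.uint8)); r=cv2.minAreaRect(q[:,:2].astype(np.float32)); print(nm,m.sum(),np.round(r[0],1),np.round(r[1],1),round(r[2],1),np.median(q[:,2]).round(1))
E
python3 two.py p9 190 180 350 300 150 200 270 320; python3 blk.py
```

```text
contact_force: [-6.1, -0.6, 3.0]
time: 20.82
tool_pos: [461.2, 357.8, 18.9]
tcp_rot: [3.142, -0.0, 1.689]
contact_force: [0.5, -0.1, -0.7]
grip_width: 88.5
time: 22.2
tool_pos: [221.5, 437.6, 199.4]
tcp_rot: [3.141, -0.0, 1.69]
contact_force: [-0.3, -0.5, 0.3]
grip_width: 91.6
[221.53023001 437.6370528  199.38319743] [-0.31603668 -0.47759567  0.287061  ]
block 380 [461.7 357.5] [90.  35.1] 6.0 65.5
fence 444 [469.6 357.7] [102.6 115.8] 6.6 40.4
side [319 290  29  47 966] min [575.7  14.8   8. ] max [643.5 115.8  54.8]
  line 65.44 [603.9  49.7]
top [304 179  17  23 307] min [585.4  87.1  12.8] max [637.1 124.1  57.6]
  rect [600.9 107.1] [31.8 28.6] 82.0
top [336 182  16  25 291] min [575.6  19.1  12.9] max [631.2  54.6  56.1]
  rect [591.4  39.6] [31.5 28.6] 81.4
```

View pics/p9.png

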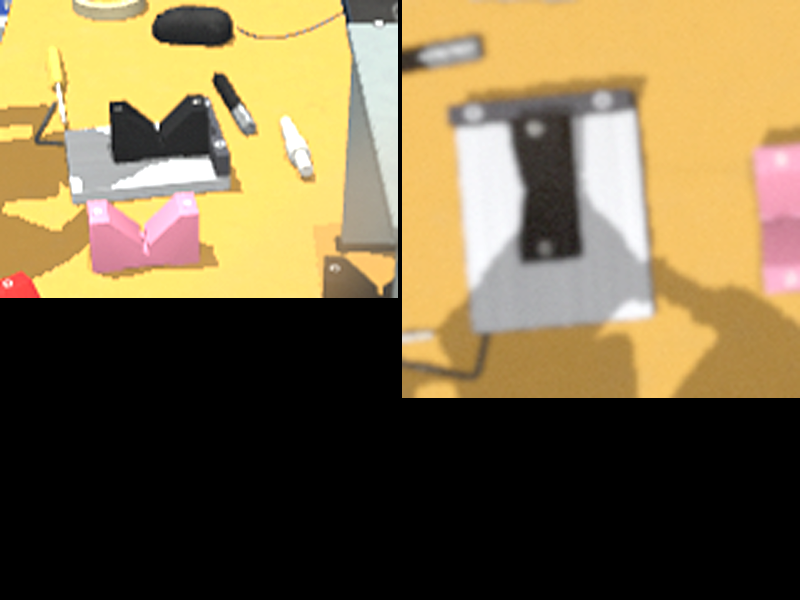

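The block stands upright against the fence, midway across the plate. The neighbours read as they did before, within about 1 mm, and the arm is clear. Handing in.

```bash
python3 -c "
from plant import bot
print(bot.close_job())"
```

```text
the job is handed in; nothing more can be done
None
```

The job is done and handed in at about 22 s: the middle block stands upright on the setting plate with its end against the fence. The hand-in gives no verdict, so the figures below are my own camera and force checks.

**What I did:** The moves allow no tilt, so I opened the jaws along the row and reached under the shelf with the forward finger. I pulled the block a little with a shallow hook about 10 mm deep, then re-hooked at about 19 mm and slid it out. It ended roughly 105 mm ahead of the left neighbour and 103 mm ahead of the right, still standing. I then gripped it across its 34 mm thickness, carried it to the plate, eased it against the fence with about 7 N, set it down and released it.

**Last checks:**
- **Block position:** its centre was at (461.7, 357.5) mm, against an expected (460.8, 357.6).
- **Squareness:** its yaw was 6.0° against about 6.8° for the plate and fence, well inside the 3.4° limit.
- **Neighbours:** within about 1 mm of where they read before the pick-up. While the block was being pulled, I only checked by eye that they stood still.
- **Arm:** clear of everything, with almost no force on the tool.

**What disagreed or failed:**
- One move call was refused because I left out the twist value; nothing moved.
- One check of the row found nothing because the arm was in the way, so I used the side view instead.
- A separate outline of the fence in the final check merged with the block, so I used my first fence measurement and the felt contact at x = 460.5 mm.
- The side camera read about 2.5 mm low in x against the robot, so I relied on the top camera.
- I did not measure the ring or the stepped shaft again; nothing went near them.

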